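# Unstack four small wax paintings into their float frames

## Robot

A 6-joint arm with a two-finger parallel gripper is mounted at the origin on the work surface. World frame = base frame: x ahead of the robot, y to its left, z up, the work surface at z = 0. Lengths are in m, angles in rad, forces in N, time in s.
With the tool pointing down it reaches from about 0.25 to 0.725 m from the base axis. Payload 4 kg.
Tool frame: the origin (TCP) lies between the finger pads; the fingertips stand 17 mm ahead of it and the grasp point (between the pads) lies 2 mm behind it; z points along the fingers, y is the direction in which the jaws open and shut (so a half turn about z gives the same grasp; the last joint's range is limited). The gripper opens to 85 mm and grips with 20 to 120 N. Pads are 22 mm wide; open, the fingers measure 114 mm over their backs; the gripper's body (76 mm by 85 mm) begins 54 mm behind the grasp point. The pads swing forward as they close: fully open they stand 13 mm farther back than shut.
Start: joints at [-1.315, 0.241, 0.005, 1.335, 0, 1.571], TCP at [0.127, -0.484, 0.226] pointing down, gripper open.
Joint ranges: [-2.72, 2.72], [-1.05, 1.87], [-1.09, 1.28], [-1.99, 2.15], [-1.42, 1.44], [-3.14, 3.14]. Speed limits (rad/s): [2.79, 2.79, 3.14, 3.14, 3.14, 3.14].

## Interface

Orientations are given as a unit quaternion [x, y, z, w].
In Python, from workcell import readout, viewer, order gives the robot as it stands. The module is installed in compiled form; this text tells all that it offers.
- The arm moves only by the shell command python3 -m crank 'ROWS'. ROWS is text: rows parted by semicolons, each of 7 numbers parted by spaces: the shift along the tool's x, y, z in m, then the turn, a rotation vector about the tool's x, y, z in rad, then the gripper's target within -1 to 1 (shut at 1, half-way at 0, fully open at -1). A call has 1 to 20 rows; each row shifts and turns the pose as measured when the row begins, along the tool's axes as they then stand; what a row does not reach is not made up. A row lasts 1/12 s, in which the tool goes at most 41.7 mm and 7.16 degrees, less where a joint would pass 70% of its speed; a pose out of reach is approached as far as the arm can. A call with a gripper value outside its range is refused whole. The fingers move at their own pace and stop on an object; the grip force is fixed at half the most. Time passes only in rows, so rows that do not move let the fingers close. It gives the time, the measured TCP pose, the force and the opening at its end, in the units of the state.
- readout.get_obs(): the state, without advancing time (a new reading comes with each control period).
- viewer.camera(name): name is "scene" or "top" or "wrist"; returns the picture (384x512x3 uint8, red, green, blue); there is no depth.
- viewer.calibration(name): a dict with "fx", "fy", "cx", "cy" (pixels), "D" ([k1, k2, p1, p2, k3] as OpenCV has them; the pictures are not rectified), "eye" and "rotation" of the camera in the world. Camera axes: x right, y down, z forward; pixel columns grow to the right and rows downward; lengths in m; the calibration is good to about 2 mm. A picture is of the moment at which its call begins: read the wrist's pose just before it. calibration takes no time and is no camera call; for the wrist camera it gives the pose at the moment of the call.
- order.job_done(): hands the job in, once; it reports no verdict.
The state is a dict: "clock": time; "joint_pos": joint angles; "joint_vel": joint speeds; "tau": joint torques, N m; "eef_pos": TCP position; "tool_rot": TCP orientation; "ft_force": force on the tool from outside, world axes, zero at the start; "ft_torque": the same for the moment, N m; "grip_width": finger opening in m.
Only numpy, scipy, OpenCV 4.12 (cv2) and the standard library are available. Lean on these libraries where they do the work, as an engineer would, in place of code of your own. Each camera call takes 0.05 s, during which the arm holds its last target. There are 200 camera calls.

## Task

The stack of four little wax paintings is ready for framing: take it apart and set each painting, face up, into the shallow float frame cut to its size, square in the frame and lying flat on the ledge inside the lip. Set them down, do not drop them. Leave the tin of wax and the brush that lie among the frames where they are.

Things in the scene. Friction and masses are not known exactly. Their poses are not given: they have to be found in the camera images.
- p60 (a point): Loose small wax painting on a block, YELLOW face with white and orange wax spots. 50 mm wide (x axis), 60 mm long (y), 28 mm deep (z, face up); 34 to 63 g; gripped across its width. Starts at the top of the stack. Each lies flat on the next longer one, within 4 mm of centred and 0.06 rad of parallel, so the lower ones show at both ends. Point: its centre, 14 mm above its underside.
- p90 (a point): Loose small wax painting on a block, TEAL GREEN face with white and dark green spots. 50 mm wide (x axis), 90 mm long (y), 28 mm deep (z, face up); 49 to 91 g; gripped across its width. Starts second from the top. Each lies flat on the next longer one, within 4 mm of centred and 0.06 rad of parallel, so the lower ones show at both ends. Point: its centre, 14 mm above its underside.
- p120 (a point): Loose small wax painting on a block, CREAM WHITE face with purple and dark grey spots. 50 mm wide (x axis), 120 mm long (y), 28 mm deep (z, face up); 64 to 119 g; gripped across its width. Starts third from the top. Each lies flat on the next longer one, within 4 mm of centred and 0.06 rad of parallel, so the lower ones show at both ends. Point: its centre, 14 mm above its underside.
- p150 (a point): Loose small wax painting on a block, deep BLUE face with white and pale blue spots. 50 mm wide (x axis), 150 mm long (y), 28 mm deep (z, face up); 79 to 147 g; gripped across its width. Starts at the bottom of the stack, on the table. Each lies flat on the next longer one, within 4 mm of centred and 0.06 rad of parallel, so the lower ones show at both ends. Point: its centre, 14 mm above its underside.
- frame60: Shallow float frame for the 60 mm painting, BLACK; fixed, lying open side up. Outside 78 mm (x axis) by 88 mm (y). Opening inside the lip 66 by 76 mm: an 8 mm gap round a centred painting. Lip 6 mm thick, top 12 mm above the table; inside it a ledge 18 mm wide, top 4 mm above the table, on which the painting lies. Origin: frame's centre at table height; z up.
- frame90: Shallow float frame for the 90 mm painting, GOLD (gilt); fixed, lying open side up. Outside 78 mm (x axis) by 118 mm (y). Opening inside the lip 66 by 106 mm: an 8 mm gap round a centred painting. Lip 6 mm thick, top 12 mm above the table; inside it a ledge 18 mm wide, top 4 mm above the table, on which the painting lies. Origin: frame's centre at table height; z up.
- frame120: Shallow float frame for the 120 mm painting, DARK brown wood; fixed, lying open side up. Outside 78 mm (x axis) by 148 mm (y). Opening inside the lip 66 by 136 mm: an 8 mm gap round a centred painting. Lip 6 mm thick, top 12 mm above the table; inside it a ledge 18 mm wide, top 4 mm above the table, on which the painting lies. Origin: frame's centre at table height; z up.
- frame150: Shallow float frame for the 150 mm painting, WHITE painted; fixed, lying open side up. Outside 78 mm (x axis) by 178 mm (y). Opening inside the lip 66 by 166 mm: an 8 mm gap round a centred painting. Lip 6 mm thick, top 12 mm above the table; inside it a ledge 18 mm wide, top 4 mm above the table, on which the painting lies. Origin: frame's centre at table height; z up.
- tin (a point): Open round metal tin filled with set RED wax, 62 mm across, 44 mm high, 220 g, standing loose among the frames. The point is its centre, 22 mm up. To be left alone.
- brush: Flat bristle brush with a wooden handle, 165 mm long, 24 mm wide, about 10 mm high, lying loose on the table along its x axis (bristles to +x). Origin near the middle of its length, at table height. To be left alone.
There are look-alikes about, which are no part of the job. Leave any green, red or yellow look-alike of the part that bears p150 alone.

How it is judged:
By the outcome, as a careful person would: the job done as asked, in the order asked, and still so for the second after the job is handed in, with the robot touching nothing.
It also fails if it takes over 115 s, if anything falls off the work surface, if the arm or the gripper's body presses on something with over 40 N, if the wrist force passes 120 N, or if a joint passes its speed limit or range.

## Working session

There is one attempt and no reset: what is moved stays moved. The work goes in short steps, Python scripts to look and compute and a shell command to move; the robot and the scene stay as the last step left them, time stands still between calls to the robot, and variables do not carry over. Pictures are saved under pics/ and viewed, about 12 in all and at most 16, crops included, and the job is handed in when it is done.

```bash
mkdir -p pics; python3 - <<'E'
from workcell import readout, viewer
import cv2, numpy as np
np.set_printoptions(precision=4,suppress=True)
o=readout.get_obs();print(o)
for n in ["top","scene"]:
    im=viewer.camera(n);c=viewer.calibration(n);print(n,c)
    cv2.imwrite(f"pics/{n}0.png",im[:,:,::-1])
E
```

```text
{'clock': 0.0, 'joint_pos': array([-1.315 ,  0.2414,  0.0037,  1.3352,  0.    ,  1.5708]), 'joint_vel': array([ 0.0003, -0.0007,  0.0008, -0.    ,  0.0004, -0.0005]), 'tau': array([  0.0009, -37.2321,  25.2407,   0.0171,   0.0001,   0.    ]), 'eef_pos': array([ 0.1263, -0.4831,  0.2249]), 'tool_rot': array([ 0.9918,  0.1276, -0.0001, -0.001 ]), 'ft_force': array([-0.1263, -0.5556,  0.1739]), 'ft_torque': array([-0.0429,  0.0016,  0.028 ]), 'grip_width': 0.08515015675559194}
top {'fx': 367.3995523576186, 'fy': 367.3995523576186, 'cx': 265.74607787972343, 'cy': 198.0251222188177, 'D': array([0.0007, 0.    , 0.    , 0.    , 0.    ]), 'eye': array([ 0.3397, -0.1169,  1.0476]), 'rotation': array([-0.6947,  0.7161, -0.0423,  0.0535])}
scene {'fx': 457.29425703671376, 'fy': 457.29425703671376, 'cx': 258.1970044638546, 'cy': 196.70733178586767, 'D': array([-0.1468,  0.    ,  0.    ,  0.    ,  0.    ]), 'eye': array([1.0518, 0.7281, 0.8878]), 'rotation': array([ 0.2782,  0.8574, -0.4131, -0.1297])}
```

View pics/top0.png

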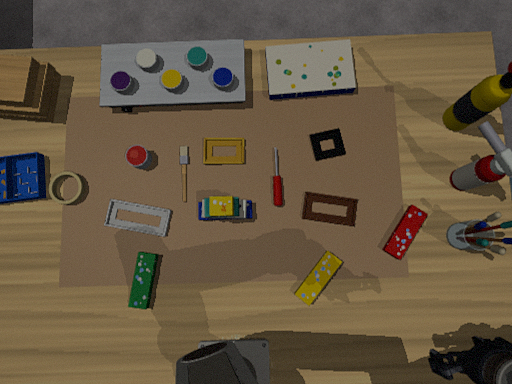

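View pics/scene0.png

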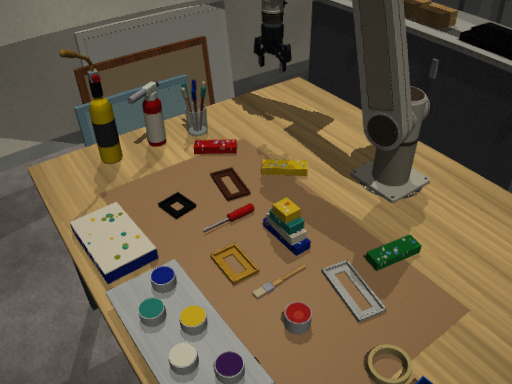

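The top view shows the stack at (226,208) with its long axis roughly horizontal. The frames are white (138,218), gold (224,151), black (327,144) and brown (330,209). The tin is at (137,156), the brush at (184,173), and a screwdriver at (278,178). The green, red and yellow bars are the look-alikes.

```bash
cat > h.py <<'E'
from workcell import readout, viewer
import cv2, numpy as np
from scipy.spatial.transform import Rotation as R
np.set_printoptions(precision=4,suppress=True)
def toplane(px,c,z):
    K=np.array([[c['fx'],0,c['cx']],[0,c['fy'],c['cy']],[0,0,1]])
    u=cv2.undistortPoints(np.float64(px).reshape(-1,1,2),K,c['D']).reshape(-1,2)
    d=R.from_quat(c['rotation']).apply(np.c_[u,np.ones(len(u))])
    return (c['eye']+d*((z-c['eye'][2])/d[:,2])[:,None])[:,:2]
def proj(P,c):
    K=np.array([[c['fx'],0,c['cx']],[0,c['fy'],c['cy']],[0,0,1]])
    r=R.from_quat(c['rotation']).inv(); 
    return cv2.projectPoints(np.float64(P).reshape(-1,1,3),r.as_rotvec(),-r.apply(c['eye']),K,c['D'])[0].reshape(-1,2)
def rect(pts):
    "min-area rect of world pts: centre, yaw of long axis rel. world y (rad), short, long"
    b=cv2.boxPoints(cv2.minAreaRect(np.float32(pts*1000)))/1000
    e=[b[1]-b[0],b[2]-b[1]]; e.sort(key=np.linalg.norm)
    l=e[1]*(1 if e[1][1]>0 else -1)
    return b.mean(0),np.arctan2(-l[0],l[1]),np.linalg.norm(e[0]),np.linalg.norm(e[1])
def blob(m,near=None):
    cs=cv2.findContours(m.astype(np.uint8),cv2.RETR_EXTERNAL,cv2.CHAIN_APPROX_NONE)[0]
    cs=[k for k in cs if len(k)>=5]
    if near is None: return max(cs,key=cv2.contourArea).reshape(-1,2)
    return max([k for k in cs if np.linalg.norm(k.reshape(-1,2).mean(0)-near)<40],key=cv2.contourArea).reshape(-1,2)
def snap(n,f=None):
    o=readout.get_obs(); c=viewer.calibration(n); im=viewer.camera(n)
    if f: cv2.imwrite('pics/'+f,im[:,:,::-1])
    return im,c,o
E
python3 - <<'E'
from h import *
im=cv2.imread('pics/top0.png');c=viewer.calibration('top')
hsv=cv2.cvtColor(im,cv2.COLOR_BGR2HSV)
for n,p in dict(white=(109,213),gold=(208,151),black=(316,146),brown=(308,209),table=(250,180),stackT=(222,205),teal=(242,209),cream=(247,209),blue=(252,209),red=(137,156)).items():print(n,p,hsv[p[1],p[0]])
H,S,V=[hsv[...,i].astype(int) for i in range(3)]
M=dict(white=((S<60)&(V>90),(138,218)),gold=((S>150)&(H>15)&(H<35),(224,151)),black=(V<45,(327,144)),brown=((V<90)&(S>100)&(H<20),(330,209)))
for n,(m,p) in M.items():
    k=blob(m,np.array(p));print(n,*rect(toplane(k,c,.012)))
k=blob((S>120)&(H>20)&(H<33)&(V>120),np.array((222,206)));print('p60',*rect(toplane(k,c,.112)))
k=blob((S>120)&(H>95)&(H<130),np.array((226,208)));print('blue',*rect(toplane(k,c,.028)))
k=blob((S>120)&(H<8)&(V>100),np.array((137,156)));print('tin',*rect(toplane(k,c,.044)))
k=np.array([[184,150],[183,200],[277,150],[278,200]]);print(toplane(k,c,.005))
big=cv2.resize(im[120:260,95:375],None,fx=2.8,fy=2.8,interpolation=cv2.INTER_CUBIC);cv2.imwrite('pics/topc.png',big)
w,c,o=snap('wrist','w0.png'); print(c)
print('cam in tool', R.from_quat(o['tool_rot']).inv().apply(c['eye']-o['eef_pos']),(R.from_quat(o['tool_rot']).inv()*R.from_quat(c['rotation'])).as_matrix())
E
```

```text
white (109, 213) [20 13 58]
gold (208, 151) [ 22 218 124]
black (316, 146) [ 0 51 15]
brown (308, 209) [ 13 209  50]
table (250, 180) [ 17 101 111]
stackT (222, 205) [ 17 230 132]
teal (242, 209) [22 40 71]
cream (247, 209) [114 255  51]
blue (252, 209) [ 9 64 52]
red (137, 156) [  1 178 123]
white [0.4382 0.2662] -0.2120608 0.07984796 0.17758858
gold [0.6248 0.0162] -0.021131126 0.08062345 0.119364135
black [ 0.633  -0.2849] 0.19249004 0.08046039 0.08973246
brown [ 0.4452 -0.2814] -0.18526706 0.080772266 0.15278636
p60 [0.4522 0.013 ] -0.016328255 0.04949365 0.054260116
blue [ 0.4512 -0.0539] 1.5401689 0.013933425 0.0477252
tin [0.6109 0.2593] -0.79976743 0.051340036 0.054147262
[[ 0.6316  0.1328]
 [ 0.484   0.1355]
 [ 0.6224 -0.1393]
 [ 0.4754 -0.1372]]
{'fx': 272.10750065540276, 'fy': 272.10750065540276, 'cx': 259.82907287814675, 'cy': 188.77797723847826, 'D': array([-0.0041,  0.    ,  0.    ,  0.    ,  0.    ]), 'eye': array([ 0.1937, -0.4654,  0.3722]), 'rotation': array([ 0.7843, -0.6048, -0.0854,  0.1082])}
cam in tool [ 0.0697 -0.0004 -0.1472] [[ 0.0009 -0.962  -0.2732]
 [ 1.      0.0012 -0.0009]
 [ 0.0012 -0.2732  0.962 ]]
```

View pics/topc.png

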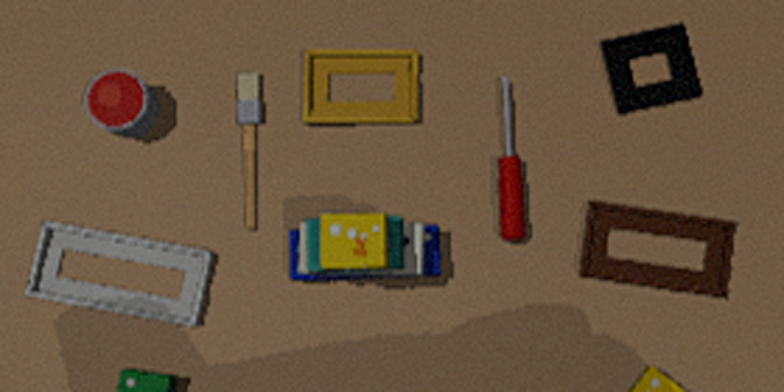

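The crop agrees with the numbers. I'll turn the jaws to world x and move above the stack.

```bash
python3 -m crank '0 0 0 0 0 -0.12 -1;0 0 0 0 0 -0.12 -1;0 0 0 0 0 -0.12 -1;0 0 0 0 0 -0.12 -1;0 0 0 0 0 -0.12 -1;0 0 0 0 0 -0.12 -1;0 0 0 0 0 -0.12 -1;0 0 0 0 0 -0.12 -1;0 0 0 0 0 -0.12 -1;0 0 0 0 0 -0.12 -1;0 0 0 0 0 -0.115 -1'; python3 -m crank '0.033 0.022 0 0 0 0 -1;0.033 0.022 0 0 0 0 -1;0.033 0.022 0 0 0 0 -1;0.033 0.022 0 0 0 0 -1;0.033 0.022 0 0 0 0 -1;0.033 0.022 0 0 0 0 -1;0.033 0.022 0 0 0 0 -1;0.033 0.022 0 0 0 0 -1;0.033 0.022 0 0 0 0 -1;0.033 0.022 0 0 0 0 -1;0.033 0.022 0 0 0 0 -1;0.033 0.022 0 0 0 0 -1;0.033 0.022 0 0 0 0 -1;0.033 0.022 0 0 0 0 -1;0.033 0.022 0 0 0 0 -1;0 0 0 0 0 0 -1'
python3 - <<'E'
from h import *
im,c,o=snap('wrist','w1.png');np.save('w1.npy',c,allow_pickle=True)
print(o['eef_pos'],o['tool_rot'],c['eye'])
E
```

```text
clock: 1.07
eef_pos: [0.1256, -0.4801, 0.2205]
tool_rot: [0.688, 0.726, 0.003, -0.005]
ft_force: [-0.3, -0.0, 0.3]
grip_width: 0.0854
clock: 2.4
eef_pos: [0.4378, 0.0546, 0.2215]
tool_rot: [0.689, 0.724, 0.005, -0.005]
ft_force: [0.7, -0.4, -0.4]
grip_width: 0.0858
[0.4378 0.0546 0.2215] [ 0.6894  0.7244  0.005  -0.0052] [0.4348 0.1222 0.3697]
```

View pics/w1.png

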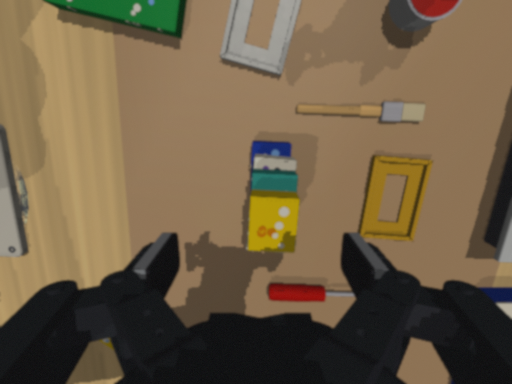

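The wrist view shows the yellow top at (273,222) with the teal, cream and blue ends above it. The gold frame is at (396,198). I'll measure both and work out the moves.

```bash
cat >> h.py <<'E'
def go(p,yaw,o=None):
    "tool-frame shift and rotvec from current pose to TCP p, pointing down, tool x at world angle pi/2+yaw"
    o=o or readout.get_obs(); r=R.from_quat(o['tool_rot'])
    a=(np.pi/2+yaw)/2; t=R.from_quat([np.cos(a),np.sin(a),0,0])
    d=r.inv()*t
    print('shift(after turn axes)',t.inv().apply(np.array(p)-o['eef_pos']),'shift(now axes)',r.inv().apply(np.array(p)-o['eef_pos']),'turn',d.as_rotvec())
def find(im,c,f,z,at):
    hsv=cv2.cvtColor(im,cv2.COLOR_RGB2HSV);H,S,V=[hsv[...,i].astype(int) for i in range(3)]
    k=blob(cv2.morphologyEx(f(H,S,V).astype(np.uint8),cv2.MORPH_CLOSE,np.ones((3,3))),None if at is None else np.array(at));q=rect(toplane(k,c,z));print(*q);return q
E
python3 - <<'E'
from h import *
c=np.load('w1.npy',allow_pickle=True).item();im=cv2.imread('pics/w1.png')[:,:,::-1].copy()
q=find(im,c,lambda H,S,V:(S>180)&(H>15)&(H<35)&(V>110),.112,(273,222))
find(im,c,lambda H,S,V:(S>150)&(H>15)&(H<35)&(V>60),.012,(396,198))
cs=toplane([[252,141],[291,142]],c,.028);print('blue end',cs)
print(toplane([[250,190],[297,192]],c,.084))
go([q[0][0],q[0][1],.14],q[1])
E
```

```text
[0.453  0.0168] -0.0017505182 0.049193427 0.060114805
[0.6241 0.0206] -0.02981058 0.08061724 0.11776082
blue end [[0.4266 0.0918]
 [0.475  0.093 ]]
[[0.428  0.044 ]
 [0.4793 0.0443]]
shift(after turn axes) [-0.0356  0.0171  0.0812] shift(now axes) [-0.0374  0.0155  0.0807] turn [-0.0028 -0.0125  0.0501]
```

```bash
python3 -m crank '0 0 0 -0.003 -0.0125 0.05 -1;-0.018 0.009 0.02 0 0 0 -1;-0.018 0.009 0.02 0 0 0 -1;0 0 0.02 0 0 0 -1;0 0 0 0 0 0 -1;0 0 0 0 0 0 -1'
python3 - <<'E'
from h import *
im,c,o=snap('wrist','w2.png');print(o['eef_pos'])
q=find(im,c,lambda H,S,V:(S>180)&(H>15)&(H<35)&(V>110),.112,None)
go([q[0][0],q[0][1],.110],q[1],o)
E
```

```text
clock: 2.95
eef_pos: [0.4514, 0.0124, 0.1592]
tool_rot: [0.708, 0.706, -0.002, 0.0]
ft_force: [0.7, 0.3, 1.1]
grip_width: 0.0854
[0.4514 0.0124 0.1592]
[0.5665 0.0412] -0.03328849 0.05054288 0.0762807
shift(after turn axes) [0.0326 0.114  0.0492] shift(now axes) [0.0293 0.1151 0.0488] turn [-0.0027  0.003   0.0305]
```

View pics/w2.png

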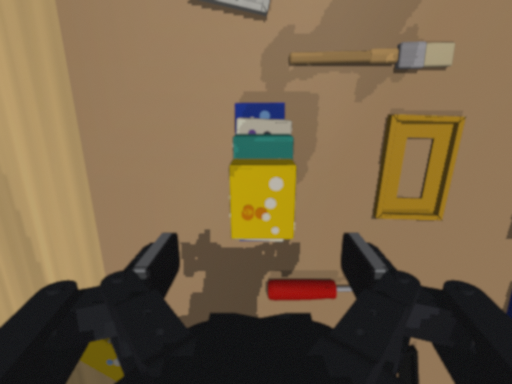

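Yellow is now at (263,200), and the mask had caught the gold frame instead. I'll redo it with a seed point.

```bash
python3 - <<'E'
from h import *
im,c,o=snap('wrist')
q=find(im,c,lambda H,S,V:(S>180)&(H>15)&(H<35)&(V>110),.112,(263,200))
find(im,c,lambda H,S,V:(S>150)&(H>15)&(H<35)&(V>60),.012,(420,167))
find(im,c,lambda H,S,V:(S>180)&(H>110)&(H<130),.028,(260,115))
go([q[0][0],q[0][1],.110],q[1],o)
E
```

```text
[0.4533 0.0165] -0.005809863 0.048631534 0.060304012
[0.624 0.02 ] -0.028184153 0.08153482 0.117407545
[0.451  0.0831] 1.5692372 0.0122824535 0.045379035
shift(after turn axes) [0.004  0.0024 0.0492] shift(now axes) [0.0042 0.0025 0.0491] turn [-0.0037  0.0031  0.0032]
```

```bash
python3 -m crank '0.004 0.0025 0.01 -0.004 0.003 0.003 -1;0 0 0.018 0 0 0 -1;0 0 0.018 0 0 0 -1;0 0 0 0 0 0 -1;0 0 0.003 0 0 0 -1;0 0 0 0 0 0 -1'; python3 -m crank '0 0 0 0 0 0 1;0 0 0 0 0 0 1;0 0 0 0 0 0 1;0 0 0 0 0 0 1;0 0 0 0 0 0 1;0 0 0 0 0 0 1'
```

```text
clock: 3.55
eef_pos: [0.4591, 0.0171, 0.1184]
tool_rot: [0.709, 0.705, 0.006, 0.006]
ft_force: [-0.1, 0.0, -0.2]
grip_width: 0.0854
clock: 4.05
eef_pos: [0.4623, 0.0174, 0.1233]
tool_rot: [0.709, 0.705, 0.009, 0.009]
ft_force: [-0.4, 0.7, 0.4]
grip_width: 0.0123
```

```bash
python3 - <<'E'
from h import *
im,c,o=snap('wrist','w3.png')
print(o['eef_pos'],o['tool_rot'],o['ft_force'],o['grip_width'],o['joint_vel'])
print(proj([[*o['eef_pos'][:2],o['eef_pos'][2]-.017],[.4533,.0165,.112]],c))
E
```

```text
[0.4623 0.0174 0.1233] [0.7086 0.7054 0.0095 0.0085] [-0.4137  0.6893  0.3741] 0.012289232333757347 [-0.0014 -0.005   0.0024  0.0021 -0.0005 -0.0015]
[[258.8043 223.3413]
 [244.7948 228.3577]]
```

View pics/w3.png

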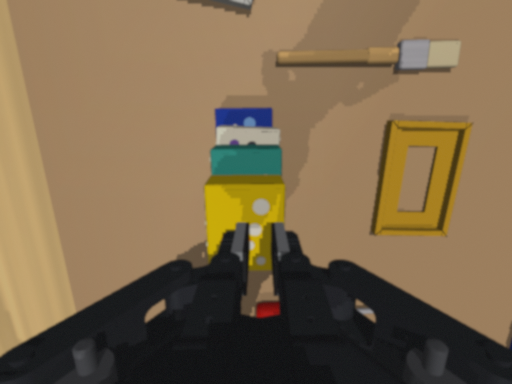

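The fingers closed just above the yellow block near (260,240), because the arm creeps during hold rows. The block looks undisturbed. I'll open and measure the creep.

```bash
python3 -m crank '0 0 -0.01 0 0 0 -1';python3 -m crank '0 0 0 0 0 0 -1;0 0 0 0 0 0 -1;0 0 0 0 0 0 -1;0 0 0 0 0 0 -1';python3 -m crank '0 0 0 0 0 0 -1;0 0 0 0 0 0 -1;0 0 0 0 0 0 -1;0 0 0 0 0 0 -1'
python3 - <<'E'
from h import *
im,c,o=snap('wrist');print(o['eef_pos'])
q=find(im,c,lambda H,S,V:(S>180)&(H>15)&(H<35)&(V>110),.112,(243,228))
go([q[0][0],q[0][1],.110],q[1],o)
o=readout.get_obs();print(o['eef_pos'],o['tool_rot'])
E
```

```text
clock: 4.18
eef_pos: [0.4605, 0.0173, 0.1318]
tool_rot: [0.709, 0.705, 0.008, 0.007]
ft_force: [-0.2, -0.2, -0.4]
grip_width: 0.0153
clock: 4.52
eef_pos: [0.4615, 0.0173, 0.1325]
tool_rot: [0.709, 0.705, 0.009, 0.008]
ft_force: [-0.2, 0.3, -0.5]
grip_width: 0.065
clock: 4.85
eef_pos: [0.4608, 0.0173, 0.1314]
tool_rot: [0.709, 0.705, 0.008, 0.007]
ft_force: [-0.5, 0.4, -0.2]
grip_width: 0.0853
[0.4608 0.0173 0.1314]
[0.4532 0.0163] -0.0036296346 0.04905021 0.059930995
shift(after turn axes) [-0.001  -0.0076  0.0214] shift(now axes) [-0.001  -0.008   0.0212] turn [ 0.022  -0.0013 -0.001 ]
[0.4607 0.0173 0.1314] [0.7087 0.7054 0.0082 0.0073]
```

```bash
python3 -m crank '-0.001 -0.008 0.008 0.022 0 0 -1;0 0 0.01 0 0 0 -1;0 0 0 0 0 0 -1';python3 -c "
from h import *
go([.4532,.0164,.108],-.004)"
```

```text
clock: 5.15
eef_pos: [0.4521, 0.0162, 0.1122]
tool_rot: [0.709, 0.706, -0.0, -0.001]
ft_force: [-0.7, 1.0, 0.7]
grip_width: 0.0855
shift(after turn axes) [0.0002 0.0011 0.0042] shift(now axes) [0.0002 0.0011 0.0042] turn [-0.0021 -0.0013 -0.0005]
```

```bash
python3 -m crank '0 0.001 0.004 -0.002 -0.001 0 -1;0 0 0.001 0 0 0 1;0 0 0 0 0 0 1;0 0 0 0 0 0 1;0 0 0 0 0 0 1;0 0 0 0 0 0 1'
```

```text
clock: 5.65
eef_pos: [0.453, 0.0161, 0.1067]
tool_rot: [0.709, 0.705, -0.0, -0.0]
ft_force: [5.4, -0.5, 9.1]
grip_width: 0.0256
```

```bash
python3 - <<'E'
from h import *
im,c,o=snap('wrist','w4.png')
im2,c2,_=snap('scene')
cv2.imwrite('pics/w4b.png',np.vstack([im,cv2.resize(im2[150:300,180:380],(512,384))])[:,:,::-1][:, :] if 0 else cv2.resize(np.hstack([im,cv2.resize(im2[150:300,180:380],(512,384))])[:,:,::-1],(800,300)))
print(o['eef_pos'],o['tool_rot'],o['ft_force'],o['grip_width'])
E
```

```text
[0.453  0.0161 0.1067] [ 0.7087  0.7055 -0.0004 -0.0004] [ 5.4158 -0.4705  9.1108] 0.025586667647702867
```

View pics/w4b.png

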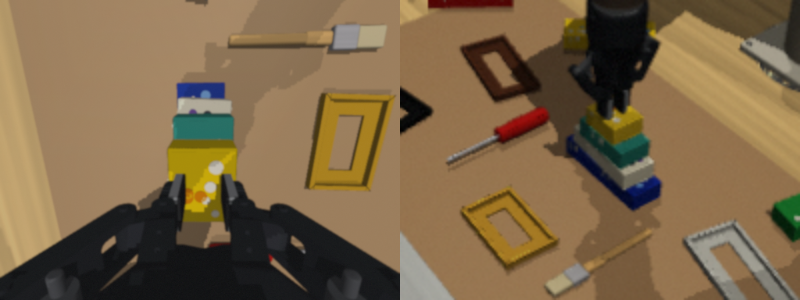

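The fingers rest on the yellow face, which is visible in both views. So the tips really stand about 5–10 mm behind the reported TCP when partly closed, and pixel geometry from the finger gap agrees. I'll lift, open and descend about 25 mm lower.

```bash
python3 -m crank '0 0 -0.015 0 0 0 -1;0 0 -0.01 0 0 0 -1;0 0 0 0 0 0 -1;0 0 0 0 0 0 -1;0 0 0 0 0 0 -1;0 0 0 0 0 0 -1;0 0 0 0 0 0 -1'
python3 - <<'E'
from h import *
im,c,o=snap('wrist','w5.png');print(o['eef_pos'],o['tool_rot'])
q=find(im,c,lambda H,S,V:(S>180)&(H>15)&(H<35)&(V>110),.112,(255,230))
go([q[0][0],q[0][1],.086],q[1],o)
E
```

```text
clock: 6.33
eef_pos: [0.4581, 0.016, 0.1356]
tool_rot: [0.709, 0.705, 0.004, 0.004]
ft_force: [0.3, 0.3, 0.5]
grip_width: 0.0855
[0.4581 0.016  0.1356] [0.7088 0.7054 0.004  0.004 ]
[0.4546 0.0165] 0.0060566906 0.049418878 0.059942655
shift(after turn axes) [ 0.0005 -0.0036  0.0496] shift(now axes) [ 0.0004 -0.0041  0.0496] turn [ 0.0113  0.0001 -0.0108]
```

```bash
python3 -m crank '0.0005 -0.004 0.012 0.011 0 -0.011 -1;0 0 0.013 0 0 0 -1;0 0 0 0 0 0 -1';python3 -c "
from h import *
go([.4546,.0165,.086],.003)"
```

```text
clock: 6.63
eef_pos: [0.4531, 0.0166, 0.1079]
tool_rot: [0.704, 0.71, -0.001, -0.001]
ft_force: [0.1, -0.7, 0.5]
grip_width: 0.0854
shift(after turn axes) [-0.0001  0.0015  0.0219] shift(now axes) [-0.0001  0.0015  0.0219] turn [-0.0023 -0.      0.005 ]
```

```bash
python3 -m crank '0 0.0015 0.011 -0.002 0 0.003 -1;0 0 0.01 0 0 0 -1;0 0 0 0 0 0 -1';python3 -m crank '0 0 0 0 0 0 1;0 0 0 0 0 0 1;0 0 0 0 0 0 1;0 0 0 0 0 0 1';python3 -c "
from h import *
im,c,o=snap('wrist','w6.png')
go([.4546,.0165,.086],.003)"
```

```text
clock: 6.88
eef_pos: [0.4526, 0.0167, 0.0841]
tool_rot: [0.705, 0.709, -0.002, -0.002]
ft_force: [0.2, -0.3, 0.4]
grip_width: 0.0854
clock: 7.22
eef_pos: [0.4525, 0.0168, 0.0847]
tool_rot: [0.705, 0.709, -0.002, -0.002]
ft_force: [0.2, -0.1, -0.4]
grip_width: 0.0489
shift(after turn axes) [-0.0002  0.0021 -0.0014] shift(now axes) [-0.0003  0.0021 -0.0014] turn [-0.0065  0.0001  0.0035]
```

View pics/w6.png

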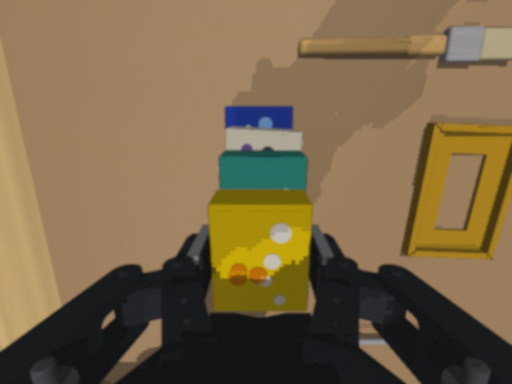

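Gripped at 49 mm, with the tips about 12 mm below the face. I'll lift and travel to a viewpoint past the black frame, where the wrist camera can see it and the brown one.

```bash
python3 -m crank '0 0 -0.008 0 0 0 1;0 0 -0.02 0 0 0 1;0 0 -0.03 0 0 0 1;0 0 -0.035 0 0 0 1;-0.0385 0.009 0 0 0 0 1;-0.0385 0.009 0 0 0 0 1;-0.0385 0.009 0 0 0 0 1;-0.0385 0.009 0 0 0 0 1;-0.0385 0.009 0 0 0 0 1;-0.0385 0.009 0 0 0 0 1;-0.0385 0.009 0 0 0 0 1;-0.0385 0.009 0 0 0 0 1;-0.0385 0.009 0 0 0 0 1;-0.02 0.009 0 0 0 0 1;0 0 0 0 0 0 1;0 0 0 0 0 0 1'
python3 - <<'E'
from h import *
im,c,o=snap('wrist','w7.png');print(o['eef_pos'],o['tool_rot'],o['grip_width']);np.save('w7.npy',c,allow_pickle=True)
print(proj([[.633,-.281,.012],[.445,-.278,.012]],c))
E
```

```text
clock: 8.6
eef_pos: [0.5519, -0.3652, 0.1941]
tool_rot: [0.701, 0.713, 0.0, 0.003]
ft_force: [0.1, 0.6, -0.6]
grip_width: 0.0486
[ 0.5519 -0.3652  0.1941] [0.7014 0.7127 0.0001 0.0034] 0.04862679169498244
[[330.5484  99.3354]
 [166.6153  93.656 ]]
```

View pics/w7.png

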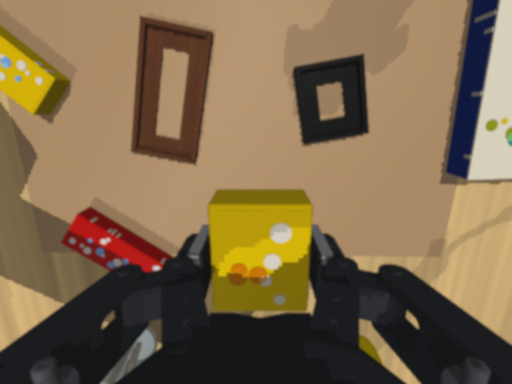

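Yellow is held, with the black frame at (331,99) and the brown one at (172,90).

```bash
python3 - <<'E'
from h import *
c=np.load('w7.npy',allow_pickle=True).item();im=cv2.imread('pics/w7.png')[:,:,::-1].copy()
q=find(im,c,lambda H,S,V:(V<50),.012,(331,99))
find(im,c,lambda H,S,V:(V<110)&(S>120)&(H<18),.012,(172,90))
go([*q[0],.10],q[1])
E
```

```text
[ 0.6342 -0.2828] 0.18976572 0.07688322 0.084614284
[ 0.4483 -0.2791] -0.1773947 0.07720344 0.14609922
shift(after turn axes) [0.065  0.0964 0.094 ] shift(now axes) [0.0812 0.0833 0.094 ] turn [ 0.0042  0.0055 -0.1734]
```

```bash
python3 -m crank '0 0 0 0.004 0.0055 -0.087 1;0 0 0 0 0 -0.087 1;0.016 0.024 0.02 0 0 0 1;0.016 0.024 0.02 0 0 0 1;0.016 0.024 0.02 0 0 0 1;0.016 0.024 0.02 0 0 0 1;0 0 0 0 0 0 1;0 0 0 0 0 0 1'
python3 - <<'E'
from h import *
c=np.load('w7.npy',allow_pickle=True).item();im=cv2.imread('pics/w7.png')[:,:,::-1].copy()
hsv=cv2.cvtColor(im,cv2.COLOR_RGB2HSV)
for s,nm in (((331,99),'black'),((172,90),'brown')):
    V,S,H=hsv[...,2].astype(int),hsv[...,1].astype(int),hsv[...,0].astype(int)
    m=(V<50) if nm=='black' else (V<110)&(S>120)&(H<18)
    n,l=cv2.connectedComponents((~m).astype(np.uint8),connectivity=4); k=(l==l[s[1],s[0]])
    print(nm,k.sum(),*rect(toplane(blob(k),c,.002)))
im,c,o=snap('wrist','w8.png');print(o['eef_pos'])
go([.6342,-.2828,.05],.19,o)
E
```

```text
clock: 9.32
eef_pos: [0.6339, -0.2699, 0.1186]
tool_rot: [0.63, 0.776, 0.001, 0.001]
ft_force: [0.1, -0.0, -0.4]
grip_width: 0.049
black 1019 [ 0.6354 -0.2826] 0.19555603 0.032466717 0.042975884
brown 2403 [ 0.4472 -0.2789] -0.18004718 0.031456042 0.101081535
[ 0.6339 -0.2699  0.1186]
shift(after turn axes) [-0.0127 -0.0022  0.0686] shift(now axes) [-0.0127 -0.0025  0.0686] turn [0.0027 0.0004 0.017 ]
```

View pics/w8.png

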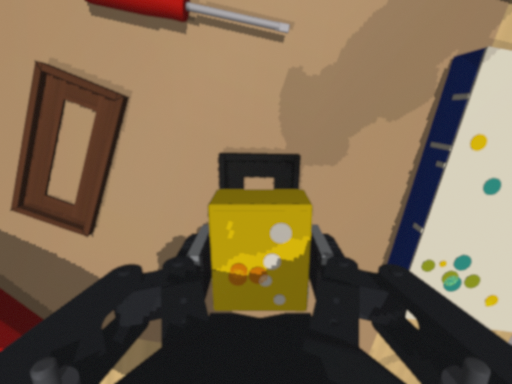

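Nearly aligned over black. I'll correct and lower to just above the lip.

```bash
python3 -m crank '-0.0127 -0.0015 0.01 0.003 0 0.017 1;0 0 0.03 0 0 0 1;0 0 0.03 0 0 0 1;0 0 0.01 0 0 0 1;0 0 0 0 0 0 1;0 0 0 0 0 0 1';python3 -c "
from h import *
go([.635,-.2829,.006],.191)"
```

```text
clock: 9.87
eef_pos: [0.6352, -0.2888, 0.0426]
tool_rot: [0.64, 0.769, 0.0, 0.005]
ft_force: [-0.7, 0.1, 0.0]
grip_width: 0.0492
shift(after turn axes) [0.0058 0.0009 0.0366] shift(now axes) [0.0061 0.0006 0.0366] turn [ 0.0067  0.0069 -0.0081]
```

```bash
python3 -m crank '0.006 0.0007 0.008 0.007 0.007 -0.008 1;0 0 0.012 0 0 0 1;0 0 0.006 0 0 0 1;0 0 0 0 0 0 1';python3 -c "
from h import *
go([.635,-.2829,.006],.191)"
```

```text
clock: 10.2
eef_pos: [0.6372, -0.2856, 0.02]
tool_rot: [0.637, 0.771, 0.001, 0.003]
ft_force: [0.3, 0.7, -0.1]
grip_width: 0.0488
shift(after turn axes) [ 0.0031 -0.0016  0.014 ] shift(now axes) [ 0.0031 -0.0017  0.014 ] turn [ 0.0058  0.0042 -0.0021]
```

```bash
python3 -m crank '0.0045 -0.002 0.005 0.006 0.004 -0.002 1;0.001 0 0.004 0 0.001 0 1';python3 -c "
from h import *
go([.635,-.2829,.005],.191)";python3 -m crank '0.001 0 0.003 0 0.001 0 1';python3 -c "
from h import *
go([.635,-.2829,.005],.191)"
```

```text
clock: 10.37
eef_pos: [0.635, -0.2807, 0.0117]
tool_rot: [0.636, 0.771, 0.0, 0.001]
ft_force: [-0.9, 0.1, 0.1]
grip_width: 0.0491
shift(after turn axes) [-0.0022 -0.0005  0.0067] shift(now axes) [-0.0022 -0.0005  0.0067] turn [0.0013 0.0003 0.    ]
clock: 10.45
eef_pos: [0.635, -0.2794, 0.0085]
tool_rot: [0.636, 0.771, 0.001, 0.0]
ft_force: [-0.2, -0.9, -0.1]
grip_width: 0.0488
shift(after turn axes) [-0.0034 -0.0007  0.0035] shift(now axes) [-0.0034 -0.0007  0.0035] turn [ 0.0016 -0.0005  0.0004]
```

```bash
python3 -m crank '-0.0034 -0.0005 0.002 0.0015 0 0 1;0 0 0.0015 0 0 0 1';python3 -c "
from h import *
go([.635,-.2829,.005],.191)";python3 -m crank '0 0 0.001 0 0 0 1'
```

```text
clock: 10.62
eef_pos: [0.6351, -0.2823, 0.0044]
tool_rot: [0.636, 0.772, 0.0, -0.001]
ft_force: [0.5, -0.2, 1.0]
grip_width: 0.0487
shift(after turn axes) [-0.0006 -0.0002 -0.0006] shift(now axes) [-0.0006 -0.0002 -0.0006] turn [-0.0006 -0.001   0.0014]
clock: 10.7
eef_pos: [0.6351, -0.2824, 0.0043]
tool_rot: [0.636, 0.772, 0.0, -0.0]
ft_force: [-3.7, 2.3, 10.3]
grip_width: 0.0486
```

Contact is 10 N at TCP z .0043. I'll release, rise and inspect.

```bash
python3 -m crank '0 0 0 0 0 0 -1;0 0 0 0 0 0 -1;0 0 0 0 0 0 -1;0 0 0 0 0 0 -1;0 0 -0.02 0 0 0 -1;0 0 -0.035 0 0 0 -1;-0.01 0 -0.035 0 0 0 -1;-0.03 0 -0.035 0 0 0 -1;-0.02 0 -0.01 0 0 0 -1;0 0 0 0 0 0 -1;0 0 0 0 0 0 -1'
cat >> h.py <<'E'
def inner(m,s):
    "component of non-m pixels containing seed"
    n,l=cv2.connectedComponents((~m).astype(np.uint8),connectivity=4); return l==l[s[1],s[0]]
E
python3 - <<'E'
from h import *
im,c,o=snap('wrist');print(o['eef_pos'],o['tool_rot'],proj([[.635,-.283,.012]],c))
p=proj([[.635,-.283,.03]],c)[0].round().astype(int)
q=find(im,c,lambda H,S,V:(S>180)&(H>18)&(H<35)&(V>80),.032,p)
q=find(im,c,lambda H,S,V:(V<50),.012,p)
x,y=np.clip(p-80,0,None);k=im[y:y+160,x:x+160]
cv2.imwrite('pics/c1.png',cv2.resize(k,None,fx=3,fy=3,interpolation=cv2.INTER_CUBIC)[:,:,::-1])
E
```

```text
clock: 11.62
eef_pos: [0.6452, -0.3402, 0.1406]
tool_rot: [0.635, 0.772, -0.001, -0.003]
ft_force: [-0.5, 0.5, -0.3]
grip_width: 0.0855
[ 0.6452 -0.3402  0.1406] [ 0.635   0.7725 -0.0008 -0.0029] [[261.1534 124.4854]]
[ 0.6357 -0.284 ] 0.19518867 0.050956834 0.060058046
[ 0.6357 -0.2823] 0.19476195 0.07489686 0.084562264
```

View pics/c1.png

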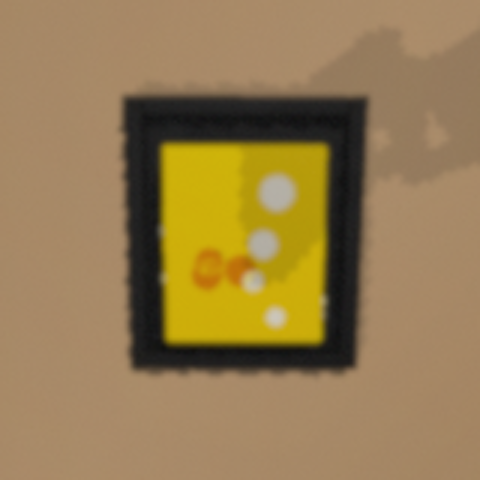

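Black is done: yellow sits square, the face is centred within about 1.5 mm, and yaw is 0.195 on both. Now back to the stack for teal.

```bash
python3 -m crank '0 0 -0.01 0 0 0.097 -1;0 0 0 0 0 0.097 -1;0.031 -0.0192 0 0 0 0 -1;0.031 -0.0192 0 0 0 0 -1;0.031 -0.0192 0 0 0 0 -1;0.031 -0.0192 0 0 0 0 -1;0.031 -0.0192 0 0 0 0 -1;0.031 -0.0192 0 0 0 0 -1;0.031 -0.0192 0 0 0 0 -1;0.031 -0.0192 0 0 0 0 -1;0.031 -0.0192 0 0 0 0 -1;0.031 -0.0192 0 0 0 0 -1;0 0 0 0 0 0 -1;0 0 0 0 0 0 -1'
python3 - <<'E'
from h import *
im,c,o=snap('wrist','w9.png');print(o['eef_pos'],o['tool_rot'])
p=proj([[.4535,.0165,.084]],c)[0];print(p)
q=find(im,c,lambda H,S,V:(S>120)&(H>70)&(H<100),.084,p)
go([*q[0],.075],q[1],o)
p=proj([[.624,.0205,.012]],c)[0];
find(im,c,lambda H,S,V:(S>150)&(H>15)&(H<35)&(V>60),.012,p)
E
```

```text
clock: 12.83
eef_pos: [0.4232, -0.0026, 0.1271]
tool_rot: [0.706, 0.707, -0.013, -0.027]
ft_force: [-0.1, -0.4, 0.3]
grip_width: 0.0853
[ 0.4232 -0.0026  0.1271] [ 0.7065  0.7071 -0.0126 -0.0267]
[304.7448 186.2766]
[0.4532 0.019 ] 0.0033557878 0.048798062 0.087485634
shift(after turn axes) [0.0215 0.0301 0.0521] shift(now axes) [0.0205 0.0329 0.0508] turn [-0.0555 -0.0201 -0.0025]
[0.6232 0.0197] -0.026526034 0.083342426 0.11770845
```

```bash
python3 -m crank '0.0 0 -0.005 -0.0555 -0.02 -0.002 -1;0.0215 0.03 0 0 0 0 -1;0 0 0 0 0 0 -1;0 0 0 0 0 0 -1'
python3 - <<'E'
from h import *
im,c,o=snap('wrist','w10.png');print(o['eef_pos'],o['tool_rot'])
p=proj([[.4532,.019,.084]],c)[0];print(p)
q=find(im,c,lambda H,S,V:(S>120)&(H>70)&(H<100),.084,p)
go([*q[0],.057],q[1],o)
E
```

```text
clock: 13.22
eef_pos: [0.4434, 0.0171, 0.1248]
tool_rot: [0.707, 0.707, -0.007, -0.006]
ft_force: [0.1, -0.0, -0.3]
grip_width: 0.0855
[0.4434 0.0171 0.1248] [ 0.7073  0.7069 -0.0072 -0.0059]
[273.8348 208.0431]
[0.4538 0.0206] -0.001344264 0.047817513 0.089943685
shift(after turn axes) [0.0035 0.0104 0.0678] shift(now axes) [0.0037 0.0116 0.0676] turn [-0.0186  0.0018  0.0007]
```

```bash
python3 -m crank '0.0035 0.0115 0.005 -0.0186 0.002 0 -1;0 0 0.015 0 0 0 -1;0 0 0 0 0 0 -1';python3 -c "
from h import *
go([.4538,.0206,.057],0)"
```

```text
clock: 13.52
eef_pos: [0.4598, 0.0186, 0.1047]
tool_rot: [0.709, 0.705, 0.003, 0.002]
ft_force: [-1.0, -0.1, -1.2]
grip_width: 0.0853
shift(after turn axes) [ 0.002  -0.006   0.0477] shift(now axes) [ 0.0019 -0.0063  0.0476] turn [ 0.0069 -0.0008 -0.0046]
```

```bash
python3 -m crank '0.002 -0.006 0.012 0.007 0 -0.005 -1;0 0 0.018 0 0 0 -1;0 0 0 0 0 0 -1';python3 -c "
from h import *
go([.4538,.0206,.057],0)"
```

```text
clock: 13.77
eef_pos: [0.4569, 0.0187, 0.0754]
tool_rot: [0.708, 0.706, 0.002, 0.001]
ft_force: [-0.9, -0.1, 0.6]
grip_width: 0.0853
shift(after turn axes) [ 0.0019 -0.0031  0.0184] shift(now axes) [ 0.0019 -0.0032  0.0184] turn [ 0.0038 -0.0009 -0.0033]
```

```bash
python3 -m crank '0.002 -0.004 0.009 0.004 0 -0.003 -1;0 0 0.008 0 0 0 -1;0 0 0 0 0 0 -1';python3 -c "
from h import *
go([.4538,.0206,.057],0)"
```

```text
clock: 14.02
eef_pos: [0.4545, 0.0197, 0.059]
tool_rot: [0.708, 0.706, 0.001, 0.0]
ft_force: [0.1, -0.1, -0.1]
grip_width: 0.0856
shift(after turn axes) [ 0.0009 -0.0007  0.002 ] shift(now axes) [ 0.0009 -0.0007  0.002 ] turn [ 0.002  -0.001  -0.0025]
```

```bash
python3 -m crank '0.001 -0.0005 0.002 0.002 -0.001 -0.002 1;0 0 0 0 0 0 1;0 0 0 0 0 0 1;0 0 0 0 0 0 1;0 0 0 0 0 0 1'; python3 -m crank '0 0 -0.008 0 0 0 1;0 0 -0.02 0 0 0 1;0 0 -0.02 0 0 0 1;0 0 0 0 0 0 1'
python3 - <<'E'
from h import *
im,c,o=snap('wrist','w11.png');print(o['eef_pos'],o['tool_rot'])
p=proj([[*o['eef_pos'][:2],o['eef_pos'][2]+.027]],c)[0];
find(im,c,lambda H,S,V:(S>120)&(H>70)&(H<100),o['eef_pos'][2]+.027,p)
go([.6238,.0202,.10],-.028,o)
E
```

```text
clock: 14.43
eef_pos: [0.4559, 0.0208, 0.0589]
tool_rot: [0.707, 0.707, 0.001, 0.001]
ft_force: [-0.5, -0.0, -0.8]
grip_width: 0.049
clock: 14.77
eef_pos: [0.4543, 0.0209, 0.109]
tool_rot: [0.707, 0.707, 0.0, 0.0]
ft_force: [0.4, -0.2, -0.5]
grip_width: 0.0488
[0.4543 0.0209 0.109 ] [0.7071 0.7071 0.     0.0001]
[0.4546 0.0266] 0.0008479817 0.04886468 0.08129041
shift(after turn axes) [0.0041 0.1694 0.009 ] shift(now axes) [-0.0007  0.1695  0.0091] turn [0.0002 0.0001 0.028 ]
```

View pics/w11.png

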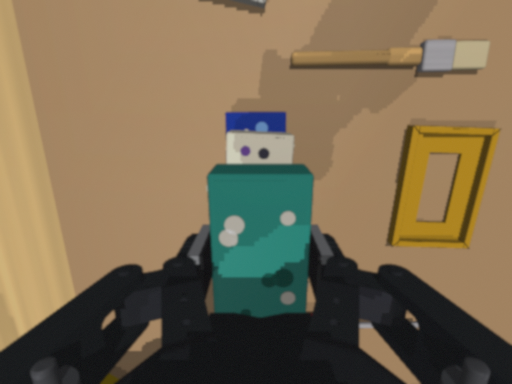

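Teal is held and level at (260,240). I'll move over gold.

```bash
python3 -m crank '0 0 0 0 0 0.028 1;0.001 0.034 0 0 0 0 1;0.001 0.034 0 0 0 0 1;0.001 0.034 0 0 0 0 1;0.001 0.034 0 0 0 0 1;0 0.034 0 0 0 0 1;0 0 0 0 0 0 1;0 0 0 0 0 0 1';python3 -c "
from h import *
go([.6238,.0197,.05],-.028)"
```

```text
clock: 15.48
eef_pos: [0.621, 0.0197, 0.0955]
tool_rot: [0.717, 0.697, -0.007, -0.006]
ft_force: [0.8, -0.2, -1.2]
grip_width: 0.0484
shift(after turn axes) [0.0001 0.0028 0.0455] shift(now axes) [0.0001 0.0036 0.0455] turn [-0.0188  0.0013 -0.0008]
```

```bash
python3 -m crank '0 0.003 0.01 -0.019 0.001 0 1;0 0 0.025 0 0 0 1;0 0 0.015 0 0 0 1;0 0 0 0 0 0 1';python3 -c "
from h import *
go([.6238,.0197,.02],-.028)"
```

```text
clock: 15.82
eef_pos: [0.6208, 0.0196, 0.0414]
tool_rot: [0.717, 0.697, -0.001, -0.001]
ft_force: [-0.8, -1.1, -1.1]
grip_width: 0.0488
shift(after turn axes) [0.0002 0.003  0.0214] shift(now axes) [0.0002 0.0031 0.0214] turn [-0.0027  0.0005 -0.0007]
```

```bash
python3 -m crank '0 0.0035 0.006 -0.003 0 0 1;0 0 0.008 0 0 0 1;0 0 0.007 0 0 0 1';python3 -c "
from h import *
go([.6238,.0197,.007],-.028)"
```

```text
clock: 16.07
eef_pos: [0.623, 0.0195, 0.0209]
tool_rot: [0.717, 0.697, 0.0, 0.0]
ft_force: [-0.6, -0.1, -0.3]
grip_width: 0.0488
shift(after turn axes) [0.0002 0.0008 0.0139] shift(now axes) [0.0002 0.0008 0.0139] turn [ 0.0007  0.0005 -0.0006]
```

```bash
python3 -m crank '0 0.0015 0.005 0 0 0 1;0 0 0.005 0 0 0 1;0 0 0.002 0 0 0 1';python3 -c "
from h import *
go([.6238,.0197,.006],-.028)";python3 -m crank '0 0 0.0015 0 0 0 1';python3 -m crank '0 0 0.001 0 0 0 1'
```

```text
clock: 16.32
eef_pos: [0.6245, 0.0195, 0.008]
tool_rot: [0.717, 0.697, 0.0, 0.001]
ft_force: [-0.7, 0.1, -0.8]
grip_width: 0.0487
shift(after turn axes) [ 0.0001 -0.0007  0.002 ] shift(now axes) [ 0.0001 -0.0007  0.002 ] turn [ 0.0012  0.0004 -0.0005]
clock: 16.4
eef_pos: [0.6247, 0.0195, 0.0064]
tool_rot: [0.717, 0.697, 0.0, 0.001]
ft_force: [0.1, -0.5, -0.7]
grip_width: 0.049
clock: 16.48
eef_pos: [0.6248, 0.0195, 0.0061]
tool_rot: [0.717, 0.697, 0.0, 0.001]
ft_force: [-4.3, -0.5, 9.0]
grip_width: 0.0484
```

```bash
python3 -m crank '0 0 0 0 0 0 -1;0 0 0 0 0 0 -1;0 0 0 0 0 0 -1;0 0 0 0 0 0 -1;0 0 -0.02 0 0 0 -1;0 0 -0.035 0 0 0 -1;-0.01 0 -0.035 0 0 0 -1;-0.02 -0.01 -0.03 0 0 0 -1;-0.01 -0.03 0 0 0 -0.028 -1;0 -0.035 0 0 0 0 -1;0 -0.035 0 0 0 0 -1;0 -0.035 0 0 0 0 -1;0 -0.02 0 0 0 0 -1;0 0 0 0 0 0 -1;0 0 0 0 0 0 -1'
python3 - <<'E'
from h import *
im,c,o=snap('wrist','w12.png');print(o['eef_pos'],o['tool_rot'])
P=lambda *a:proj([a],c)[0]
print('teal/gold');find(im,c,lambda H,S,V:(S>120)&(H>70)&(H<100),.032,P(.624,.02,.032))
find(im,c,lambda H,S,V:(S>150)&(H>15)&(H<35)&(V>60),.012,P(.624,.02,.012))
W=lambda H,S,V:(S<60)&(V>110)
print('cream');q=find(im,c,W,.056,P(.4535,.02,.056))
print('blue');find(im,c,lambda H,S,V:(S>150)&(H>105)&(H<130),.028,P(.4535,.085,.028))
go([*q[0],.08],q[1],o)
E
```

```text
clock: 17.73
eef_pos: [0.4554, -0.0215, 0.1327]
tool_rot: [0.707, 0.708, 0.004, 0.005]
ft_force: [0.4, -0.7, 0.3]
grip_width: 0.0853
[ 0.4554 -0.0215  0.1327] [0.7066 0.7075 0.0038 0.0052]
teal/gold
[0.6172 0.0178] -0.028419469 0.060543608 0.08802577
[0.6236 0.0197] -0.029389221 0.08189776 0.11729451
cream
[0.4521 0.0174] -0.04126427 0.050713405 0.12474369
blue
[0.451  0.0841] -1.5667424 0.009489533 0.046284936
shift(after turn axes) [ 0.0388 -0.0049  0.0527] shift(now axes) [ 0.039  -0.004   0.0526] turn [0.0128 0.0017 0.0425]
```

View pics/w12.png

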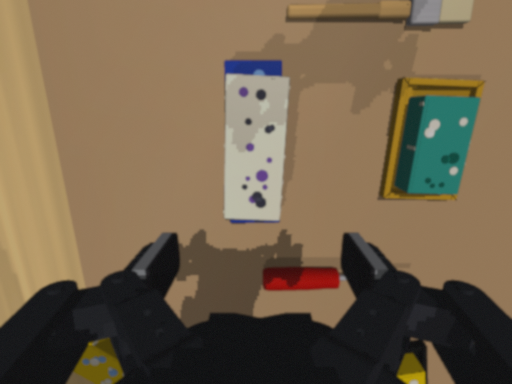

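Teal sits inside gold at (440,145), parallel to it. Cream is at (256,148), slightly yawed, and a blue-block spot at (262,72) merged into its mask. I'll measure the corners instead.

```bash
python3 - <<'E'
from h import *
im=cv2.imread('pics/w12.png')[:,:,::-1].copy(); im2,c,o=snap('wrist')
hsv=cv2.cvtColor(im2,cv2.COLOR_RGB2HSV)
print(hsv[72,258:267],hsv[110,240:243])
P=toplane([[225,218],[279,220],[288,77],[226,75]],c,.056);print(P,P.mean(0))
def W(H,S,V):
    m=((S<60)&(V>110)).astype(np.uint8); return cv2.morphologyEx(cv2.morphologyEx(m,cv2.MORPH_CLOSE,np.ones((9,9))),cv2.MORPH_OPEN,np.ones((1,31)))
q=find(im2,c,W,.056,(256,148))
go([*q[0],.10],q[1],o)
E
```

```text
[[107 108 170]
 [107 109 171]
 [107 110 170]
 [107 112 168]
 [108 115 160]
 [110 129 148]
 [112 151 132]
 [114 173 124]
 [114 185 120]] [[ 23  32 169]
 [ 23  32 169]
 [ 22  33 170]]
[[ 0.4262 -0.0419]
 [ 0.4739 -0.0439]
 [ 0.4782  0.0739]
 [ 0.4308  0.0751]] [0.4523 0.0158]
[0.4522 0.0157] -0.041584115 0.05068816 0.11978529
shift(after turn axes) [ 0.0371 -0.005   0.0326] shift(now axes) [ 0.0373 -0.0038  0.0325] turn [0.0123 0.0018 0.043 ]
```

```bash
python3 -m crank '0 0 0 0.0123 0.002 0.043 -1;0.0371 -0.005 0.01 0 0 0 -1;0 0 0.02 0 0 0 -1;0 0 0 0 0 0 -1';python3 -c "
from h import *
go([.4522,.0157,.055],-.0416)"
```

```text
clock: 18.17
eef_pos: [0.4623, 0.0171, 0.1033]
tool_rot: [0.723, 0.691, 0.004, 0.003]
ft_force: [-0.6, -1.1, -0.5]
grip_width: 0.0856
shift(after turn axes) [-0.0018 -0.01    0.0483] shift(now axes) [-0.0019 -0.0105  0.0482] turn [ 0.0099 -0.001  -0.0037]
```

```bash
python3 -m crank '-0.0018 -0.0105 0.008 0.01 -0.001 -0.0035 -1;0 0 0.02 0 0 0 -1;0 0 0.015 0 0 0 -1;0 0 0 0 0 0 -1';python3 -c "
from h import *
go([.4522,.0157,.030],-.0416)"
```

```text
clock: 18.5
eef_pos: [0.4588, 0.0167, 0.0605]
tool_rot: [0.721, 0.693, 0.002, 0.001]
ft_force: [-2.0, 0.1, 0.1]
grip_width: 0.085
shift(after turn axes) [-0.0012 -0.0066  0.0305] shift(now axes) [-0.0012 -0.0067  0.0305] turn [ 0.0047 -0.0007  0.002 ]
```

```bash
python3 -m crank '-0.0012 -0.0085 0.008 0.005 -0.001 0.002 -1;0 -0.0005 0.011 0 0 0 -1;0 -0.0005 0.011 0 0 0 -1';python3 -c "
from h import *
go([.4522,.0157,.030],-.0416)"
```

```text
clock: 18.75
eef_pos: [0.4556, 0.0153, 0.0333]
tool_rot: [0.722, 0.692, 0.002, 0.002]
ft_force: [0.5, 0.7, -0.5]
grip_width: 0.0854
shift(after turn axes) [ 0.0003 -0.0035  0.0033] shift(now axes) [ 0.0003 -0.0035  0.0033] turn [ 0.0066 -0.0003 -0.0012]
```

```bash
python3 -m crank '0 -0.0045 0.004 0.0066 0 -0.001 -1;0 0 0 0 0 0 1;0 0 0 0 0 0 1;0 0 0 0 0 0 1;0 0 0 0 0 0 1;0 0 0 0 0 0 1'; python3 -c "
from h import *
go([.4522,.0157,.030],-.0416)"; python3 -m crank '0 0 -0.008 0 0 0 1;0 0 -0.02 0 0 0 1;0 0 -0.03 0 0 0 1;0 0 -0.02 0 0 0 1;0 0 0 0 0 0 1';python3 -c "
from h import *
go([.4478,-.279,.12],-.179)"
```

```text
clock: 19.25
eef_pos: [0.4554, 0.0148, 0.0322]
tool_rot: [0.722, 0.692, 0.001, 0.001]
ft_force: [0.5, -0.3, -2.1]
grip_width: 0.0484
shift(after turn axes) [ 0.0008 -0.0033  0.0022] shift(now axes) [ 0.0008 -0.0033  0.0022] turn [ 0.0031 -0.0007 -0.0017]
clock: 19.67
eef_pos: [0.4536, 0.0147, 0.1147]
tool_rot: [0.722, 0.692, -0.0, -0.0]
ft_force: [1.6, -0.4, -1.2]
grip_width: 0.0485
shift(after turn axes) [-0.2901  0.0465 -0.0053] shift(now axes) [-0.2937  0.0068 -0.0055] turn [-0.0005 -0.0003  0.1358]
```

```bash
python3 -m crank '0 0 0 0 0 0.068 1;0 0 0 0 0 0.068 1;-0.0363 0.0058 0 0 0 0 1;-0.0363 0.0058 0 0 0 0 1;-0.0363 0.0058 0 0 0 0 1;-0.0363 0.0058 0 0 0 0 1;-0.0363 0.0058 0 0 0 0 1;-0.0363 0.0058 0 0 0 0 1;-0.0363 0.0058 0 0 0 0 1;-0.0363 0.0058 0 0 0 0 1;0 0 0 0 0 0 1;0 0 0 0 0 0 1';python3 -c "
from h import *
go([.4478,-.280,.05],-.179)"
```

```text
clock: 20.67
eef_pos: [0.4479, -0.2896, 0.1152]
tool_rot: [0.767, 0.642, 0.003, 0.002]
ft_force: [0.5, 0.3, -1.1]
grip_width: 0.049
shift(after turn axes) [ 0.0095 -0.0018  0.0652] shift(now axes) [ 0.0093 -0.0022  0.0652] turn [ 0.0063 -0.0029  0.0025]
```

```bash
python3 -m crank '0.0095 -0.002 0.01 0.006 -0.003 0.0025 1;0 0 0.03 0 0 0 1;0 0 0.025 0 0 0 1;0 0 0 0 0 0 1';python3 -c "
from h import *
go([.4478,-.280,.022],-.179)"
```

```text
clock: 21.0
eef_pos: [0.4481, -0.2759, 0.0481]
tool_rot: [0.767, 0.641, 0.001, 0.001]
ft_force: [-1.3, 0.8, -2.4]
grip_width: 0.0487
shift(after turn axes) [-0.0041  0.0005  0.0261] shift(now axes) [-0.0041  0.0004  0.0261] turn [ 0.0016 -0.0001  0.0008]
```

```bash
python3 -m crank '-0.004 0.0004 0.008 0.0016 0 0.001 1;0 0 0.01 0 0 0 1;0 0 0.007 0 0 0 1';python3 -c "
from h import *
go([.4478,-.280,.008],-.179)"
```

```text
clock: 21.25
eef_pos: [0.4485, -0.2759, 0.0227]
tool_rot: [0.766, 0.643, 0.0, -0.001]
ft_force: [0.8, 0.5, -0.4]
grip_width: 0.0487
shift(after turn axes) [-0.0041  0.      0.0147] shift(now axes) [-0.0041  0.      0.0147] turn [-0.0007 -0.0008  0.0056]
```

```bash
python3 -m crank '-0.005 0 0.004 0 0 0.0055 1;0 0 0.003 0 0 0 1';python3 -c "
from h import *
go([.4478,-.280,.008],-.179)"
```

```text
clock: 21.42
eef_pos: [0.448, -0.2803, 0.0151]
tool_rot: [0.767, 0.642, 0.0, -0.001]
ft_force: [-0.2, -0.0, -2.0]
grip_width: 0.0485
shift(after turn axes) [ 0.0003 -0.0002  0.0071] shift(now axes) [ 0.0003 -0.0002  0.0071] turn [-0.0007 -0.0008  0.0013]
```

```bash
python3 -m crank '0.0003 0 0.004 0 0 0.001 1;0 0 0.002 0 0 0 1';python3 -c "
from h import *
go([.4478,-.280,.008],-.179)";python3 -m crank '0 0 0.0015 0 0 0 1';python3 -m crank '0 0 0.001 0 0 0 1';python3 -c "
from h import *
go([.4478,-.280,.008],-.179)"
```

```text
clock: 21.58
eef_pos: [0.4486, -0.2806, 0.0091]
tool_rot: [0.768, 0.641, 0.0, 0.0]
ft_force: [-0.2, 0.2, -0.5]
grip_width: 0.0486
shift(after turn axes) [ 0.0004 -0.0009  0.0011] shift(now axes) [ 0.0004 -0.0009  0.0011] turn [ 0.0007 -0.0003 -0.0004]
clock: 21.67
eef_pos: [0.4488, -0.2809, 0.0076]
tool_rot: [0.768, 0.641, 0.0, 0.0]
ft_force: [0.2, -0.8, -0.9]
grip_width: 0.0489
clock: 21.75
eef_pos: [0.4489, -0.281, 0.0069]
tool_rot: [0.768, 0.641, 0.001, 0.001]
ft_force: [-2.2, 2.7, 10.4]
grip_width: 0.0487
shift(after turn axes) [ 0.0008 -0.0013 -0.0011] shift(now axes) [ 0.0008 -0.0013 -0.0011] turn [ 0.0016 -0.0001 -0.0009]
```

```bash
python3 -m crank '0 0 0 0 0 0 -1;0 0 0 0 0 0 -1;0 0 0 0 0 0 -1;0 0 0 0 0 0 -1;0 0 -0.02 0 0 0 -1;0 0 -0.035 0 0 0 -1;0 0 -0.035 0 0 0 -1;0 0 -0.03 0 0 -0.09 -1;0 0 0 0 0 -0.09 -1;0.034 0 0 0 0 0 -1;0.034 0 0 0 0 0 -1;0.034 0 0 0 0 0 -1;0.034 0 0 0 0 0 -1;0.034 0 0 0 0 0 -1;0.034 0 0 0 0 0 -1;0.034 0 0 0 0 0 -1;0 0 0 0 0 0 -1;0 0 0 0 0 0 -1'
python3 - <<'E'
from h import *
im,c,o=snap('wrist','w13.png');print(o['eef_pos'],o['tool_rot'])
P=lambda *a:proj([a],c)[0]
def B(H,S,V):
    m=((S>80)&(H>98)&(H<130)).astype(np.uint8);return cv2.morphologyEx(m,cv2.MORPH_CLOSE,np.ones((15,15)))
q=find(im,c,B,.028,P(.4520,.017,.028))
go([*q[0],.05],q[1],o)
t,ct,_=snap('top','top1.png')
q=find(t,ct,lambda H,S,V:(V<90)&(S>100)&(H<20),.012,proj([[.445,-.281,.012]],ct)[0])
q=find(t,ct,lambda H,S,V:(V>90)&(S<90),.032,proj([[.445,-.281,.032]],ct)[0])
E
```

```text
clock: 23.25
eef_pos: [0.451, -0.0367, 0.1366]
tool_rot: [0.706, 0.709, 0.004, 0.007]
ft_force: [0.2, 0.9, -0.3]
grip_width: 0.0857
[ 0.451  -0.0367  0.1366] [0.7056 0.7085 0.0038 0.0074]
[0.4511 0.0158] 0.0077900146 0.0489169 0.14730656
shift(after turn axes) [0.0525 0.0006 0.0866] shift(now axes) [ 0.053  -0.001   0.0864] turn [ 0.0159  0.0051 -0.0037]Traceback (most recent call last):
  File "<stdin>", line 9, in <module>
  File "h.py", line 37, in find
    k=blob(cv2.morphologyEx(f(H,S,V).astype(np.uint8),cv2.MORPH_CLOSE,np.ones((3,3))),None if at is None else np.array(at));q=rect(toplane(k,c,z));print(*q);return q
  File "h.py", line 24, in blob
    return max([k for k in cs if np.linalg.norm(k.reshape(-1,2).mean(0)-near)<40],key=cv2.contourArea).reshape(-1,2)
           ~~~^^^^^^^^^^^^^^^^^^^^^^^^^^^^^^^^^^^^^^^^^^^^^^^^^^^^^^^^^^^^^^^^^^^^^^^^^^^^^^^^^^^^^^^^
ValueError: max() iterable argument is empty
```

View pics/w13.png

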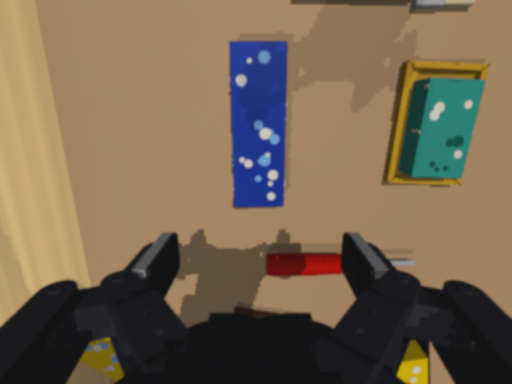

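Blue alone is left at (259,125). I'll descend on it.

```bash
python3 -m crank '0 0 0 0.016 0.005 -0.004 -1;0.026 0.0005 0.02 0 0 0 -1;0.0265 0 0.025 0 0 0 -1;0 0 0.02 0 0 0 -1;0 0 0 0 0 0 -1';python3 -c "
from h import *
go([.4511,.0158,.03],.008)"
```

```text
clock: 23.77
eef_pos: [0.4562, 0.0088, 0.0718]
tool_rot: [0.71, 0.704, 0.001, 0.002]
ft_force: [-0.4, -0.9, -0.4]
grip_width: 0.0851
shift(after turn axes) [ 0.007  -0.0051  0.0418] shift(now axes) [ 0.007  -0.0054  0.0417] turn [ 0.0049  0.0011 -0.0163]
```

```bash
python3 -m crank '0.007 -0.0065 0.01 0.005 0.001 -0.016 -1;0 -0.0005 0.02 0 0 0 -1;0 -0.0005 0.01 0 0 0 -1';python3 -c "
from h import *
go([.4511,.0158,.003],.008)"
```

```text
clock: 24.02
eef_pos: [0.4522, 0.0124, 0.0332]
tool_rot: [0.706, 0.708, 0.001, 0.001]
ft_force: [0.3, 0.1, -0.6]
grip_width: 0.0854
shift(after turn axes) [ 0.0034 -0.0011  0.0302] shift(now axes) [ 0.0034 -0.0012  0.0302] turn [ 0.0027  0.0003 -0.0059]
```

```bash
python3 -m crank '0.004 -0.0015 0.01 0.003 0 -0.006 -1;0 -0.0005 0.01 0 0 0 -1;0 0 0.008 0 0 0 -1';python3 -c "
from h import *
go([.4511,.0158,.003],.008)"
```

```text
clock: 24.27
eef_pos: [0.4519, 0.0138, 0.0048]
tool_rot: [0.706, 0.708, 0.0, 0.0]
ft_force: [-0.0, -0.3, -0.3]
grip_width: 0.0855
shift(after turn axes) [ 0.002  -0.0008  0.0018] shift(now axes) [ 0.002  -0.0008  0.0018] turn [ 0.0005  0.0002 -0.0052]
```

```bash
python3 -m crank '0.002 -0.0008 0.0018 0 0 -0.005 -1;0 0 0 0 0 0 1;0 0 0 0 0 0 1;0 0 0 0 0 0 1;0 0 0 0 0 0 1;0 0 0 0 0 0 1'; python3 -c "
from h import *
go([.4511,.0158,.003],.008)"; python3 -m crank '0 0 -0.008 0 0 0 1;0 0 -0.02 0 0 0 1;0 0 -0.035 0 0 0 1;0 0 -0.035 0 0 0 1;0 0 -0.035 0 0 0 1;0 0 -0.035 0 0 0 1;0 0 -0.025 0 0 0 1;0.031 0.018 0 0 0 0 1;0.031 0.018 0 0 0 0 1;0.031 0.018 0 0 0 0 1;0.031 0.018 0 0 0 0 1;0.031 0.018 0 0 0 0 1;0.031 0.018 0 0 0 0 1;0 0 0 0 0 0 1;0 0 0 0 0 0 1'
python3 - <<'E'
from h import *
im,c,o=snap('wrist','w14.png');print(o['eef_pos'],o['tool_rot'],o['grip_width'])
p=proj([[.437,.27,.012]],c)[0].round().astype(int);print(p)
f=lambda H,S,V:(S<70)&(V>95)
find(im,c,f,.012,p)
hsv=cv2.cvtColor(im,cv2.COLOR_RGB2HSV);m=(hsv[...,1]<70)&(hsv[...,2]>95)
print('hole',*rect(toplane(blob(inner(m,p)),c,.002)))
E
```

```text
clock: 24.77
eef_pos: [0.4526, 0.0149, 0.004]
tool_rot: [0.705, 0.709, 0.001, 0.001]
ft_force: [-0.9, -0.6, -2.2]
grip_width: 0.0484
shift(after turn axes) [ 0.0009 -0.0015  0.001 ] shift(now axes) [ 0.0009 -0.0015  0.001 ] turn [ 0.0016  0.0001 -0.0021]
clock: 26.02
eef_pos: [0.5596, 0.209, 0.2166]
tool_rot: [0.707, 0.708, 0.003, 0.001]
ft_force: [0.3, -0.5, -1.4]
grip_width: 0.0487
[0.5596 0.209  0.2166] [0.7066 0.7076 0.0026 0.0015] 0.048678523079399676
[161 119]Traceback (most recent call last):
  File "<stdin>", line 5, in <module>
  File "h.py", line 37, in find
    k=blob(cv2.morphologyEx(f(H,S,V).astype(np.uint8),cv2.MORPH_CLOSE,np.ones((3,3))),None if at is None else np.array(at));q=rect(toplane(k,c,z));print(*q);return q
  File "h.py", line 24, in blob
    return max([k for k in cs if np.linalg.norm(k.reshape(-1,2).mean(0)-near)<40],key=cv2.contourArea).reshape(-1,2)
           ~~~^^^^^^^^^^^^^^^^^^^^^^^^^^^^^^^^^^^^^^^^^^^^^^^^^^^^^^^^^^^^^^^^^^^^^^^^^^^^^^^^^^^^^^^^
ValueError: max() iterable argument is empty
```

View pics/w14.png

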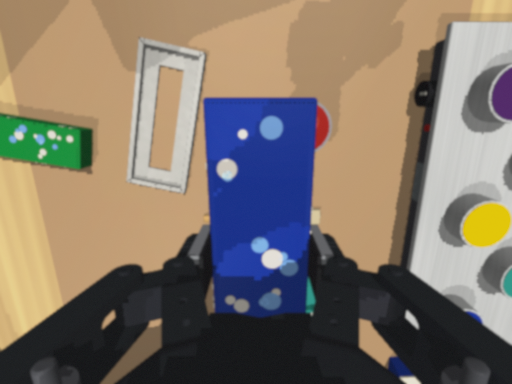

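The white frame is clear at (165,117), but the table is bright here and the mask needs tightening.

```bash
python3 - <<'E'
from h import *
c=viewer.calibration('wrist');im=cv2.imread('pics/w14.png')[:,:,::-1].copy()
hsv=cv2.cvtColor(im,cv2.COLOR_RGB2HSV)
print(hsv[100,130:160].tolist())
p=np.array([163,119])
for t in (55,70,85):
    m=(hsv[...,1]<t)&(hsv[...,2]>60)
    m[:, :100]=0;m[:,204:]=0;m[215:]=0
    k=blob(m); print(t,*rect(toplane(k,c,.012)))
    print('hole',*rect(toplane(blob(inner(m,p)),c,.002)))
    P=toplane(k,c,.012)
x=toplane([[141,39],[204,51],[185,192],[128,181]],c,.012);print(x,x.mean(0))
E
```

```text
[[16, 100, 193], [16, 96, 193], [16, 78, 196], [16, 45, 202], [18, 21, 208], [24, 12, 209], [27, 11, 204], [23, 12, 186], [26, 14, 149], [24, 12, 110], [20, 13, 117], [21, 11, 157], [23, 12, 189], [24, 13, 201], [21, 12, 205], [24, 12, 206], [24, 12, 205], [24, 12, 206], [24, 12, 206], [24, 12, 205], [27, 11, 205], [23, 11, 205], [27, 11, 204], [24, 13, 203], [24, 13, 191], [18, 20, 165], [15, 56, 151], [15, 91, 171], [16, 96, 188], [16, 99, 195]]
55 [0.44   0.2683] -0.20940468 0.07964083 0.17829788
hole [0.4389 0.2686] -0.21099606 0.028827602 0.12835674
70 [0.4401 0.2684] -0.21029621 0.080571756 0.17916948
hole [0.4388 0.2687] -0.21006426 0.027898258 0.1273335
85 [0.4399 0.2683] -0.20981888 0.08180535 0.18046622
hole [0.4387 0.2687] -0.21066836 0.026552696 0.12630224
[[0.4224 0.3608]
 [0.495  0.3482]
 [0.4604 0.1755]
 [0.3857 0.1907]] [0.4409 0.2688]
```

```bash
python3 -c "
from h import *
go([.4395,.268,.12],-.21)"
```

```text
shift(after turn axes) [ 0.0325 -0.1297  0.0964] shift(now axes) [ 0.0588 -0.1205  0.0958] turn [ 0.0057 -0.0033  0.2113]
```

```bash
python3 -m crank '0 0 0 0.006 -0.003 0.1055 1;0 0 0 0 0 0.1055 1;0.0065 -0.026 0.012 0 0 0 1;0.0065 -0.026 0.015 0 0 0 1;0.0065 -0.026 0.02 0 0 0 1;0.0065 -0.026 0.02 0 0 0 1;0.0065 -0.026 0.02 0 0 0 1;0 0 0 0 0 0 1;0 0 0 0 0 0 1';python3 -c "
from h import *
go([.4395,.268,.05],-.21)"
```

```text
clock: 26.82
eef_pos: [0.431, 0.2596, 0.1294]
tool_rot: [0.785, 0.62, -0.001, 0.001]
ft_force: [-0.3, 0.3, -1.1]
grip_width: 0.0486
shift(after turn axes) [0.01   0.0065 0.0794] shift(now axes) [0.0103 0.0062 0.0793] turn [ 0.0008  0.0025 -0.0235]
```

```bash
python3 -m crank '0.0103 0.0063 0.01 0.001 0.0025 -0.0235 1;0 0 0.03 0 0 0 1;0 0 0.035 0 0 0 1;0 0 0 0 0 0 1';python3 -c "
from h import *
go([.4395,.268,.022],-.21)"
```

```text
clock: 27.15
eef_pos: [0.4438, 0.2667, 0.0588]
tool_rot: [0.778, 0.628, 0.005, 0.001]
ft_force: [-1.2, -0.9, -2.1]
grip_width: 0.0485
shift(after turn axes) [ 0.0004 -0.0044  0.0368] shift(now axes) [ 0.0001 -0.0047  0.0368] turn [ 0.0084 -0.0071 -0.003 ]
```

```bash
python3 -m crank '0 -0.0045 0.012 0.0085 -0.007 -0.003 1;0 0 0.015 0 0 0 1;0 0 0.01 0 0 0 1';python3 -c "
from h import *
go([.4395,.268,.008],-.21)"
```

```text
clock: 27.4
eef_pos: [0.444, 0.2678, 0.026]
tool_rot: [0.779, 0.628, 0.004, 0.0]
ft_force: [0.6, -0.3, -1.7]
grip_width: 0.0488
shift(after turn axes) [-0.0007 -0.0044  0.018 ] shift(now axes) [-0.0008 -0.0045  0.018 ] turn [ 0.0052 -0.005  -0.0039]
```

```bash
python3 -m crank '-0.0008 -0.0055 0.005 0.006 -0.005 -0.004 1;0 -0.0005 0.003 0.001 -0.001 0 1';python3 -c "
from h import *
go([.4395,.268,.008],-.21)"
```

```text
clock: 27.57
eef_pos: [0.4383, 0.2678, 0.0182]
tool_rot: [0.778, 0.629, -0.001, -0.0]
ft_force: [-1.3, 0.1, -0.8]
grip_width: 0.0488
shift(after turn axes) [0.0004 0.0011 0.0102] shift(now axes) [0.0004 0.0011 0.0102] turn [-0.0023  0.0013 -0.0011]
```

```bash
python3 -m crank '0.0004 0.001 0.004 -0.002 0.001 -0.001 1;0 0 0.003 0 0 0 1';python3 -c "
from h import *
go([.4395,.268,.008],-.21)"
```

```text
clock: 27.73
eef_pos: [0.4404, 0.2687, 0.0122]
tool_rot: [0.777, 0.629, 0.001, 0.0]
ft_force: [0.0, -0.1, -1.2]
grip_width: 0.0484
shift(after turn axes) [-0.0009 -0.0007  0.0042] shift(now axes) [-0.0009 -0.0007  0.0042] turn [ 0.0014 -0.0013  0.0001]
```

```bash
python3 -m crank '-0.0009 -0.0007 0.003 0.001 -0.001 0 1;0 0 0.001 0 0 0 1';python3 -m crank '0 0 0.001 0 0 0 1';python3 -m crank '0 0 0.001 0 0 0 1';python3 -c "
from h import *
go([.4395,.268,.008],-.21)"
```

```text
clock: 27.9
eef_pos: [0.44, 0.2684, 0.0085]
tool_rot: [0.777, 0.629, 0.001, 0.0]
ft_force: [-0.3, -0.2, -0.6]
grip_width: 0.0487
clock: 27.98
eef_pos: [0.4403, 0.2686, 0.0077]
tool_rot: [0.777, 0.629, 0.001, 0.0]
ft_force: [1.0, -0.5, -0.6]
grip_width: 0.0486
clock: 28.07
eef_pos: [0.4403, 0.2686, 0.0071]
tool_rot: [0.777, 0.629, 0.001, 0.0]
ft_force: [-2.3, -2.2, 10.9]
grip_width: 0.0488
shift(after turn axes) [-0.0007 -0.0007 -0.0009] shift(now axes) [-0.0007 -0.0007 -0.0009] turn [ 0.002  -0.0018  0.0005]
```

Contact at 11 N. I'll release, rise and back off to inspect.

```bash
python3 -m crank '0 0 0 0 0 0 -1;0 0 0 0 0 0 -1;0 0 0 0 0 0 -1;0 0 0 0 0 0 -1;0 0 -0.02 0 0 0 -1;0 0 -0.035 0 0 0 -1;0 0 -0.035 0 0 0 -1;-0.02 0 -0.035 0 0 0 -1;-0.035 0 -0.02 0 0 0 -1;-0.03 0 -0.02 0 0 0 -1;0 0 0 0 0 0 -1;0 0 0 0 0 0 -1'
python3 - <<'E'
from h import *
im,c,o=snap('wrist','w15.png');print(o['eef_pos'],o['tool_rot'])
t,ct,_=snap('top','top2.png')
P=lambda cc,*a:proj([a],cc)[0].round().astype(int)
def crop(i,p,r,s):
    x,y=np.clip(p-r,0,None);k=i[y:y+2*r,x:x+2*r];return cv2.resize(k,(s,s),interpolation=cv2.INTER_CUBIC)
def lab(k,a): return k
A=[crop(im,P(c,.44,.268,.02),85,400)]+[crop(t,P(ct,x,y,.02),28,200) for x,y in((.635,-.285),(.624,.016),(.446,-.281),(.438,.266))]
out=np.hstack([A[0],np.vstack([np.hstack(A[1:3]),np.hstack(A[3:5])])])
cv2.imwrite('pics/fin.png',out[:,:,::-1])
for n,x,y in(('brown',.446,-.281),('gold',.625,.016),('white',.438,.266)):
    print(n)
    try:
        if n=='brown': find(t,ct,lambda H,S,V:(V<85)&(S>100)&(H<20),.012,P(ct,x,y,.012));find(t,ct,lambda H,S,V:(V>75)&(S<90),.032,P(ct,x,y,.032))
        if n=='gold': find(t,ct,lambda H,S,V:(S>150)&(H>15)&(H<35),.012,P(ct,x,y,.012));find(t,ct,lambda H,S,V:(H>70)&(H<100)&(S>100),.032,P(ct,x,y,.032))
        if n=='white':
            find(im,c,lambda H,S,V:(S<60)&(V>60),.012,P(c,.44,.268,.012));find(im,c,lambda H,S,V:cv2.morphologyEx(((H>100)&(H<130)&(S>80)).astype(np.uint8),cv2.MORPH_CLOSE,np.ones((13,13))),.032,P(c,.44,.268,.032))
    except Exception as e: print(e)
E
```

```text
clock: 29.07
eef_pos: [0.4227, 0.1833, 0.1806]
tool_rot: [0.776, 0.631, 0.003, 0.002]
ft_force: [1.0, 0.5, 0.4]
grip_width: 0.0852
[0.4227 0.1833 0.1806] [0.7761 0.6305 0.0027 0.0015]
brown
[ 0.4459 -0.2809] -0.18014067 0.07814801 0.15061082
[ 0.4485 -0.2826] -0.17568891 0.051815026 0.12154236
gold
[0.626  0.0161] -0.0333061 0.07757549 0.11951917
[0.6204 0.0136] -0.033507925 0.052688908 0.08930648
white
[0.439  0.2684] -0.21013726 0.07830225 0.17764683
[0.4409 0.2693] -0.20376003 0.04989099 0.14851823
```

View pics/fin.png

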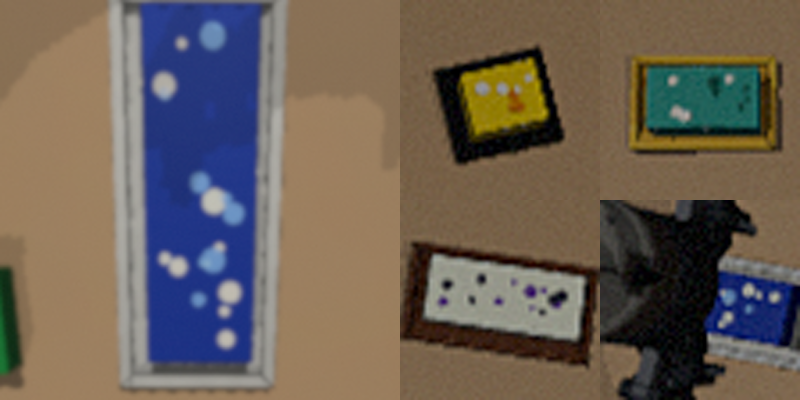

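All four lie in their frames. The top-view teal mask includes the block's side, so I'll check teal from above with the wrist.

```bash
python3 -m crank '0 0 0 0 0 -0.09 -1;0 0 0 0 0 -0.09 -1;-0.031 0.024 0 0 0 0 -1;-0.031 0.025 0 0 0 0 -1;-0.031 0.025 0 0 0 0 -1;-0.031 0.025 0 0 0 0 -1;-0.031 0.025 0 0 0 0 -1;-0.031 0.025 0 0 0 0 -1;-0.031 0.025 0 0 0 0 -1;-0.03 0.025 0 0 0 0 -1;0 0 0 0 0 0 -1;0 0 0 0 0 0 -1'
python3 - <<'E'
from h import *
im,c,o=snap('wrist','w16.png');print(o['eef_pos'],o['tool_rot'],o['joint_pos'])
P=lambda cc,*a:proj([a],cc)[0].round().astype(int)
p=P(c,.624,.02,.02);print(p)
find(im,c,lambda H,S,V:(S>150)&(H>15)&(H<35)&(V>60),.012,p)
find(im,c,lambda H,S,V:(S>100)&(H>70)&(H<100),.032,p)
x,y=np.clip(p-75,0,None)
a=cv2.resize(im[y:y+150,x:x+150],(400,400),interpolation=cv2.INTER_CUBIC)
t,ct,_=snap('top','top3.png');b=cv2.resize(t[110:250,90:375],(400,196))
cv2.imwrite('pics/fin2.png',np.hstack([a,np.vstack([b,np.zeros((204,400,3),np.uint8)])])[:,:,::-1])
E
```

```text
clock: 30.17
eef_pos: [0.626, -0.062, 0.1551]
tool_rot: [0.704, 0.711, -0.007, -0.009]
ft_force: [-0.3, 0.3, 0.8]
grip_width: 0.0851
[ 0.626  -0.062   0.1551] [ 0.7036  0.7105 -0.0075 -0.0094] [-0.0989  0.5532  0.2877  1.3293  0.0002  1.4621]
[262  99]
[0.6267 0.0191] -0.029698795 0.0769585 0.117533505
[0.625  0.0166] -0.03169485 0.047554176 0.088149935
```

```bash
python3 - <<'E'
from h import *
from workcell import order
c=viewer.calibration('top')
R_=[]
for f in('top0','top3'):
    im=cv2.imread(f'pics/{f}.png')[:,:,::-1].copy()
    print(f);find(im,c,lambda H,S,V:(S>120)&(H<8)&(V>60),.044,(137,156))
    R_.append(im)
d=cv2.absdiff(R_[0],R_[1])[145:205,176:194].astype(int).max(2);print('brush patch max/mean diff',d.max(),d.mean())
im=R_[1]
find(im,c,lambda H,S,V:V<45,.012,(327,144));find(im,c,lambda H,S,V:(S>150)&(H>18)&(H<33)&(V>90),.032,(327,144))
print(order.job_done())
E
```

```text
top0
[0.6109 0.2593] -0.79976743 0.051340036 0.054147262
top3
[0.6109 0.2593] -1.5553687 0.051046964 0.052544348
brush patch max/mean diff 101 43.13981481481481
[ 0.6327 -0.2827] 0.18308201 0.080354616 0.093571216
[ 0.6368 -0.2853] 0.16444425 0.04803852 0.059453506
the job is handed in; nothing more can be done
None
```

The stack is taken apart and each painting is face up in the frame of its size: yellow in black, teal in gold, cream in brown, blue in white. I lowered each one until it touched the ledge at about 9–11 N before letting go. The job was handed in at about 30 s on the robot's clock.

| Painting | Measured with | Offset from frame centre (mm) | Angle off square (rad) |
|---|---|---|---|
| Yellow | wrist camera | about 1.5 | under 0.01 |
| Teal | wrist camera | about 3 | under 0.01 |
| Cream | top camera | about 3 | under 0.01 |
| Blue | wrist camera | about 2 | under 0.01 |

All are well inside the 8 mm gap.

**Checks that were unclear or disagreed:**
- **Brush:** comparing its patch in the top picture before and after gave a large difference (mean 43 grey levels). The likely cause is the arm's shadow or body over that spot, but I did not confirm that. I handed in within the same script, before reading the number. No move took the gripper down near the brush.
- **Tin:** its measured position did not change.
- **Yellow:** a rougher last look from the top camera put it about 5 mm and 0.02 rad off, against 1.5 mm from the close wrist view. I trust the wrist view.
- **Teal:** the top camera first showed about 6 mm, because the block's side was in the mask. The wrist look corrected it.
- **Flatness:** I judged it from the contact force and the pictures, not from a separate measurement.

**Grasping:** two early tries closed the fingers on top of the yellow block, because the tips stand farther back than I had taken them to be. The second pressed it with about 9 N and shifted it about 1 mm.

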